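# Strap down, prop and hold up a tilting work frame

## Task

Get the tilting work frame on the bench ready for its prop leg to be screwed down: first press the two hinged steel straps at the ends of its foot rod down until they snap shut, then flip the prop leg behind the frame over its centre until it drops fully down. Last, push the leaning frame up until it stands upright and finish while still holding it there, because it tips back as soon as it is let go. Leave the other things on the bench and on the base board where they are.

Things in the scene. Friction and masses are not known exactly. Their poses are not given: they have to be found in the camera images.
- base: Plywood base board, fixed, 260 (x) x 360 (y) x 18 mm, x -120 to +140 from its origin, which lies on the bench below the middle of the foot rod. z up, y along the rod, x away from the robot. The rod (steel, 16 mm thick, 330 long) lies along y, axis 45 mm above the bench. Behind the frame is a dark foot block 44 x 100 mm, its top 36 mm above the bench, where the leg's foot will rest.
- frame: Wooden frame 140 mm wide, 22 thick, 150 tall, hinged about the rod; an 18 mm pine board covers its robot side from 43 to 151 mm above the rod. Origin midway on the rod axis; own z up along the frame, y along the rod. It starts leaning 0.45 rad to the robot; upright (z vertical) it meets a stop. A spring and its weight tip it back: holding it by the board top takes 6 to 10 N towards base +x.
- board_top (a point): Point on the robot-side face of the pine board, midway across, 130 mm above the rod along the frame, 21 mm below the board's top edge: a place to push the frame upright. When upright it lies 29 mm from the rod towards -x of the base, 175 mm above the bench.
- leg (a joint): Prop leg angle about leg_pivot: 0 stowed, lying along the frame and pointing up; 2.58 rad fully down (a stop). It turns about +y of the base: from up, over +x, to down. Its heavy foot keeps it at either end: while the frame leans, the centre (leg straight up in the world) is at 0.45 rad; let go well past that it drops fully down by itself. About 2 N at the foot bar moves it.
- leg_pivot (a point): Pivot of the leg on the back (+x) of the frame's top rail: 22 mm behind the frame's mid-plane and 130 mm above the rod along the frame, midway across.
- foot_bar (a point): Grip point on the axis of the round steel foot bar (16 mm thick, along y) at the leg's free end, 150 mm from the pivot axis. The leg is a dark steel bar 12 x 16 mm in the frame's middle; the foot bar reaches from 10 mm right to 64 mm left (+y) of it, and this point is 38 mm left, so fingers closing along the base's x clear the leg. About 305 mm above the bench at the start.
- strap_left (a joint): Angle of the left strap (y +140 mm of the base): 0 shut (flat, level), growing as it lifts, to 1.3 rad (nearly upright). Its hinge is stiff, so it stays where it is left. At about 0.18 rad its free end meets a small sprung brass catch; about 3 to 5 N there presses it past, which then holds it shut.
- strap_right (a joint): The same for the right strap, at y -140 mm of the base.
- strap_left_tip (a point): Upper face of the left strap near its free end, midway across, 60 mm from the hinge. The strap is a steel plate 70 long x 32 wide x 4 mm. Shut, it lies level from its hinge towards the robot (-x of the base) over the end of the rod, its upper face 58 mm above the bench; just beyond its free end stands the catch post, 68 mm tall.
- strap_right_tip (a point): The same point on the right strap.
- strap_left_hinge (a point): Hinge axis (along y) of the left strap: 28 mm behind the rod (+x), 140 mm to the left (+y), 54 mm above the bench. An open strap stands up from here and is closed by pushing it over towards the robot (-x) and down. The frame stands between the straps: a gripper with its broad side along the base's x has room.
- strap_right_hinge (a point): The same for the right strap.
- screw_tin: Low round metal tin, 52 mm across, 28 mm tall, standing on the base board; leave alone. Origin under its centre.
- sanding_block: Cork block 50 x 90 x 28 mm lying on the base board on the robot's side of the frame; leave alone. Origin under its centre.
- stain_can: Can 74 mm across, 95 mm tall, on the bench to the left of the base board; leave alone. Origin under its centre.
- glue_bottle: Bottle 56 mm across, 150 mm tall, on the bench to the right of the base board; leave alone. Origin under its centre.
- mallet: Mallet 260 mm long, lying on the bench to the right; leave alone.
- turnscrew: Screwdriver 200 mm long, lying on the bench to the left; leave alone.
- offcut: Pine offcut 160 x 60 x 20 mm, lying on the bench to the right; leave alone. Origin under its centre.

How it is judged:
By the outcome, as a careful person would: the job done as asked, in the order asked, and still so for the second after the job is handed in, while the arm keeps its last pose, push and grip.
It also fails if it takes over 72 s, if anything falls off the work surface, if the arm or the gripper's body presses on something with over 40 N, if the wrist force passes 120 N, or if a joint passes its speed limit or range.

## Robot

A 6-joint arm with a two-finger parallel gripper is mounted at the origin on the work surface. World frame = base frame: x ahead of the robot, y to its left, z up, the work surface at z = 0. Lengths are in m, angles in degrees, forces in N, time in s.
With the tool pointing down it reaches from about 0.25 to 0.725 m from the base axis. Payload 9.7 kg.
Tool frame: the origin (TCP) lies between the finger pads; the fingertips stand 19 mm ahead of it and the grasp point (between the pads) is the TCP; z points along the fingers, y is the line along which they close (so a half turn about z gives the same grasp; the last joint's range is limited). The gripper opens to 85 mm and grips with 20 to 120 N. Pads are 22 mm wide; open, the fingers measure 114 mm over their backs; the gripper's body (76 mm by 85 mm) begins 54 mm behind the grasp point. The pads swing forward as they close: fully open they stand 13 mm farther back than shut.
Start: joints at [63.713, 4.979, 10.078, 95.1, 0, 90], TCP at [0.244, 0.493, 0.25] pointing down, gripper open.
Joint ranges: [-179.16, 179.16], [-48.56, 103.87], [-65.8, 70.77], [-126.05, 130.52], [-82.76, 87.17], [-180, 180]. Speed limits (degrees/s): [127.2, 127.2, 147.25, 180, 180, 180].

## Interface

Orientations are given as [roll, pitch, yaw] about the fixed x, y, z axes, in that order (R = Rz(yaw) Ry(pitch) Rx(roll)).
In Python, from workcell import telemetry, camera, calibration, workorder gives the robot as it stands.
- The arm moves only by the tool play_rows, never from a script. Its argument "increments" is a list of rows, each a list of 3 entries, a list of its own where there are three numbers: the shift along the tool's x, y, z in mm, then the turn, a rotation vector about the tool's x, y, z in degrees, then the closure, from 0 (fully open) to 1 (shut). In form: [[[x, y, z], [ax, ay, az], jaw], ...]. A call has 1 to 20 rows; each row is the pose to reach, as a shift and turn from the pose commanded when the call began, along the tool's axes at that moment; what a row does not reach only later rows make up. A row lasts 1/10 s, in which the tool goes at most 50 mm and 8.59 degrees, less where a joint would pass 70% of its speed; a pose out of reach is approached as far as the arm can. A call with a gripper value outside its range is refused whole. The fingers move at their own pace and stop on an object; "grip_force" is the grip in N (left out, the last holds). Time passes only in rows, so rows that repeat a pose let the fingers close. It gives the time, the measured TCP pose, the force, the opening and the grip force at its end, in the units of the state.
- telemetry.get_obs(): the state, without advancing time (a new reading comes with each control period).
- camera(name): name is "scene" or "top"; returns (picture, depth): 400x640x3 uint8, red, green, blue; 400x640 float32, m along the optical axis (not along the pixel's ray), 0 where there is no reading.
- calibration(name): a dict with "vertical_fov" (degrees; the focal length in pixels is half the picture's height over the tangent of half this angle, whatever the lens; pixels are square), "cx", "cy" (the principal point, pixels), "rvec" (rotation vector, rad) and "tvec" (3), from world to camera coordinates, as OpenCV has them. Camera axes: x right, y down, z forward; pixel columns grow to the right and rows downward; lengths in m; the calibration is good to about 2 mm. A picture is of the moment at which its call begins. calibration takes no time and is no camera call.
- workorder.job_done(): hands the job in; it is judged then, once.
The state is a dict: "time": time; "q": joint angles; "qd": joint speeds; "joint_efforts": joint torques, N m; "ee_pos": TCP position; "tcp_rot": TCP orientation; "wrist_force": force on the tool from outside, world axes, zero at the start; "torque": the same for the moment, N m; "opening": finger opening in m; "grasp_force": force on a finger pad.
Only numpy, scipy, OpenCV 4.12 (cv2) and the standard library are available. Lean on these libraries where they do the work, as an engineer would, in place of code of your own. Each camera call takes 0.05 s, during which the arm holds its last target. There are 200 camera calls.

## Working session

There is one attempt and no reset: what is moved stays moved. The work goes in short steps, Python scripts to look and compute and a tool call to move; the robot and the scene stay as the last step left them, time stands still between calls to the robot, and variables do not carry over. Pictures are saved under pics/ and viewed, at most 10 in all, crops included, and the job is handed in when it is done.

Besides the shell and the picture viewer there is one more tool, called after "Request:" as name(argument=value, ...), one argument or row to a line, values as JSON. play_rows: Moves the arm, as the interface text tells. Its arguments: {"type":"object","properties":{"increments":{"type":"array"},"grip_force":{"type":"number"}},"required":["increments"]}

```bash
mkdir -p pics; ls
cat > h.py <<'E'
import numpy as np, cv2
from workcell import telemetry, camera, calibration, workorder
def cal(n):
    c=calibration(n); f=200/np.tan(np.radians(c["vertical_fov"])/2)
    R=cv2.Rodrigues(np.array(c["rvec"],float))[0]; return f,c["cx"],c["cy"],R,np.array(c["tvec"],float)
def world(n,u,v,d):
    f,cx,cy,R,t=cal(n); return R.T@(np.array([(u-cx)/f*d,(v-cy)/f*d,d])-t)
def cloud(n,D):
    f,cx,cy,R,t=cal(n); v,u=np.mgrid[:400,:640]
    P=np.stack([(u-cx)/f*D,(v-cy)/f*D,D],-1)-t; P=P@R; P[D==0]=np.nan; return P
def proj(n,p):
    f,cx,cy,R,t=cal(n); q=R@np.array(p)+t; return f*q[0]/q[2]+cx,f*q[1]/q[2]+cy
E
python3 - <<'E'
from h import *
for n in("scene","top"):
    I,D=camera(n); cv2.imwrite(f"pics/{n}0.png",I[...,::-1]); np.savez(f"{n}0.npz",I=I,D=D)
    f,cx,cy,R,t=cal(n); print(n,f,cx,cy,-R.T@t,R[2],(D==0).mean())
o=telemetry.get_obs();print(o)
E
```

```text
pics
scene 415.8764062118532 315.0047787404036 197.1096261237708 [1.12005797 0.65995617 1.15492811] [-0.4615852  -0.52767372 -0.71309154] 0.00416015625
top 439.84626549994204 320.01662883821086 197.3856926031329 [ 0.39570299 -0.05181361  1.93710291] [ 0.05550862  0.00998016 -0.99840833] 0.00401953125
{'time': 0.1, 'q': array([ 6.37134369e+01,  5.00683885e+00,  1.00398841e+01,  9.50988731e+01,
       -1.52579940e-04,  9.00017746e+01]), 'qd': array([ 0.03506647, -0.08757857,  0.16133972, -0.03679726, -0.04136527,
        0.03006549]), 'joint_efforts': array([-1.57426111e-04, -5.21560800e+01,  4.65653586e+01,  1.58680254e-02,
       -8.37774223e-06,  9.58219232e-06]), 'ee_pos': array([0.24349677, 0.49296769, 0.24967257]), 'tcp_rot': array([-1.79934172e+02,  1.54618743e-04,  1.53711662e+02]), 'wrist_force': array([-0.34436823, -0.75394644, -0.19579805]), 'torque': array([-0.01670178, -0.02494769, -0.05954872]), 'grasp_force': 0.0, 'opening': 0.0854125895139903}
```

View pics/scene0.png

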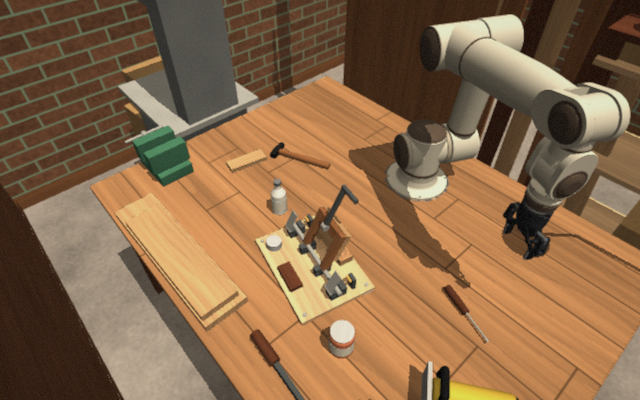

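View pics/top0.png

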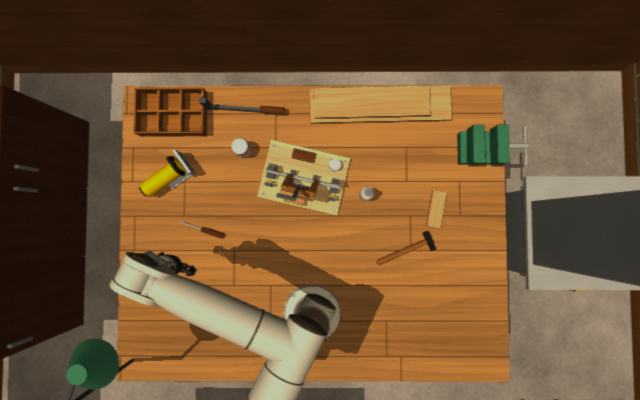

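The scene view shows the base board at about (315,265), with the frame leaning towards the robot, the foot bar at (348,195), and the straps at (293,222) and (337,287). In the top view the board's corners are near (272,142), (350,158), (338,214) and (258,196). I'll measure the board next and enlarge a crop.

Run:
```python
from h import *
T=np.load("top0.npz");S=np.load("scene0.npz")
P=cloud("top",T["D"])
hsv=cv2.cvtColor(T["I"],cv2.COLOR_RGB2HSV); 
for p in [(275,150),(265,190),(330,205),(300,120),(230,160),(345,165)]: print(p,hsv[p[1],p[0]],P[p[1],p[0]].round(3))
m=(P[...,2]>.011)&(P[...,2]<.026); 
w=np.zeros((400,640),np.uint8); w[135:222,250:358]=1
m=cv2.morphologyEx((m&(w>0)).astype(np.uint8),cv2.MORPH_OPEN,np.ones((3,3)))
c=max(cv2.findContours(m,cv2.RETR_EXTERNAL,cv2.CHAIN_APPROX_NONE)[0],key=cv2.contourArea)
pts=np.array([P[v,u,:2] for u,v in c[:,0]],np.float32)
r=cv2.minAreaRect(pts);print(r,cv2.boxPoints(r).round(3))
I=S["I"][...,::-1][180:330,240:390];a=cv2.resize(I,(600,600),interpolation=cv2.INTER_CUBIC)
cv2.imwrite("pics/crop0.png",a)
```

```text
(275, 150) [ 24 116 194] [0.712 0.166 0.013]
(265, 190) [ 27 110 194] [0.535 0.207 0.024]
(330, 205) [ 23 120 195] [ 0.469 -0.076  0.022]
(300, 120) [ 15 181 189] [ 0.85   0.057 -0.004]
(230, 160) [ 15 180 170] [0.669 0.365 0.011]
(345, 165) [ 24 117 194] [ 0.645 -0.143  0.013]
((0.6231991648674011, 0.022215157747268677), (0.21907886862754822, 0.06739546358585358), 79.1640853881836) [[ 0.57  -0.079]
 [ 0.636 -0.092]
 [ 0.677  0.123]
 [ 0.611  0.136]]
```

View pics/crop0.png

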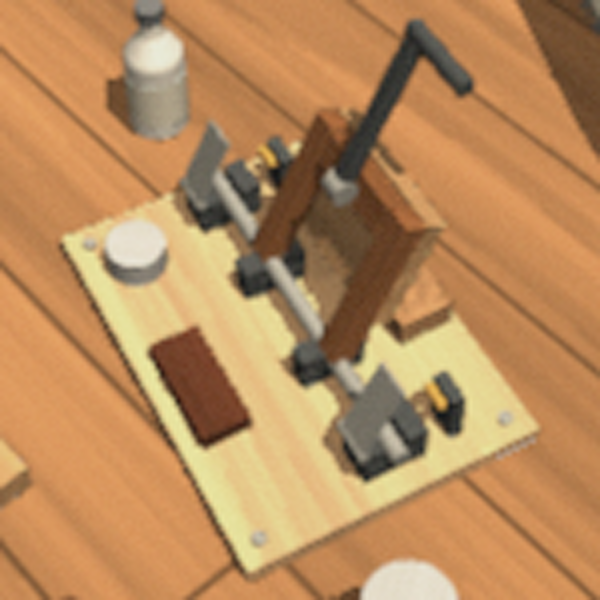

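The crop shows both straps open and nearly upright, the catch posts on the robot side at crop (275,155) and (445,400), the leg up at (415,30), and the foot bar's end at (465,85). Depth is noisy, so I'll use the board's colour and cast rays onto z=0.018.

```bash
cat >> h.py <<'E'
def ray(n,u,v,z):
    f,cx,cy,R,t=cal(n); o=-R.T@t; d=R.T@np.array([(u-cx)/f,(v-cy)/f,1]); return o+d*(z-o[2])/d[2]
def board(n,I,win):
    h=cv2.cvtColor(I,cv2.COLOR_RGB2HSV).astype(int)
    m=((h[...,0]>=20)&(h[...,0]<=31)&(h[...,1]<150)&(h[...,2]>110)).astype(np.uint8)
    w=np.zeros_like(m); w[win[1]:win[3],win[0]:win[2]]=1; m=cv2.morphologyEx(m*w,cv2.MORPH_OPEN,np.ones((3,3),np.uint8))
    c=max(cv2.findContours(m,cv2.RETR_EXTERNAL,cv2.CHAIN_APPROX_NONE)[0],key=cv2.contourArea)
    return np.array([ray(n,u,v,.018)[:2] for u,v in c[:,0]],np.float32)
E
python3 - <<'E'
from h import *
for n,w in(("top",(245,130,365,225)),("scene",(240,215,390,330))):
    p=board(n,np.load(n+"0.npz")["I"],w); r=cv2.minAreaRect(p); print(n,r,"\n",cv2.boxPoints(r).round(4))
E
```

```text
top ((0.5926114320755005, 0.040440142154693604), (0.35956981778144836, 0.2598988115787506), 76.60702514648438) 
 [[ 0.4246 -0.1044]
 [ 0.6774 -0.1646]
 [ 0.7607  0.1852]
 [ 0.5078  0.2454]]
scene ((0.6913120746612549, 0.012836858630180359), (0.3601085841655731, 0.057554494589567184), 76.85343933105469) 
 [[ 0.6223 -0.156 ]
 [ 0.6784 -0.169 ]
 [ 0.7603  0.1816]
 [ 0.7042  0.1947]]
```

Top view: the board measures 360 x 260 mm, as it should, with yaw -13.4° and origin about (0.583, 0.043). First I'll go above and behind the left strap (base x +65, y +140), with tool y turned along base +x.

Request:
play_rows(
  increments=[
    [[-36,-7,0],[0,0,5],1],
    [[-72,-14,0],[0,0,10],1],
    [[-107,-20,0],[0,0,15],1],
    [[-143,-27,0],[0,0,21],1],
    [[-179,-34,0],[0,0,26],1],
    [[-214,-41,0],[0,0,31],1],
    [[-250,-48,0],[0,0,36],1],
    [[-286,-54,0],[0,0,41],1],
    [[-322,-61,0],[0,0,46],1],
    [[-357,-68,0],[0,0,51.5],1],
    [[-393,-75,0],[0,0,56.5],1],
    [[-429,-82,0],[0,0,62],1],
    [[-465,-88,0],[0,0,67],1],
    [[-500,-95,0],[0,0,72],1],
    [[-536,-102,0],[0,0,77.1],1],
    [[-536,-102,0],[0,0,77.1],1],
    [[-536,-102,0],[0,0,77.1],1],
    [[-536,-102,0],[0,0,77.1],1],
  ],
  grip_force=60,
)

```text
time: 1.9
ee_pos: [0.6785, 0.1648, 0.2502]
tcp_rot: [-180.0, 0.0, 76.7]
wrist_force: [-0.8, 0.6, 0.2]
opening: 0.0001
grasp_force: 0.0
```

```bash
cat >> h.py <<'E'
O=np.array([.5829,.0428]); A=np.radians(-13.4); EX=np.array([np.cos(A),np.sin(A)]); EY=np.array([-np.sin(A),np.cos(A)])
def b2w(x,y,z): return np.r_[O+x*EX+y*EY,z]
def w2b(p): d=np.array(p[:2])-O; return np.array([d@EX,d@EY,p[2]])
def st():
    o=telemetry.get_obs(); print("t",round(o["time"],2),"tcp in base mm",(w2b(o["ee_pos"])*1e3).round(1),"rot",o["tcp_rot"].round(2),"F",o["wrist_force"].round(1),"open",round(o["opening"],4))
def shot(n,name,c=(240,170,390,320)):
    I,D=camera(n); a=I[c[1]:c[3],c[0]:c[2],::-1]; cv2.imwrite("pics/"+name,cv2.resize(a,(600,600),interpolation=cv2.INTER_CUBIC)); return I,D
E
python3 - <<'E'
from h import *
st(); shot("scene","s1.png")
for p in [(.028,.14,.054),(.028,-.14,.054),(-.102,.038,.305)]: print((np.array(proj("scene",b2w(*p)))-[240,170])*4)
E
```

```text
t 1.9 tcp in base mm [ 64.7 140.8 250.2] rot [-179.97    0.     76.68] F [-0.8  0.6  0.2] open 0.0001
[354.00199988 484.79755735]
[194.5355312  236.04530493]
[448.18253586 110.62091142]
```

View pics/s1.png

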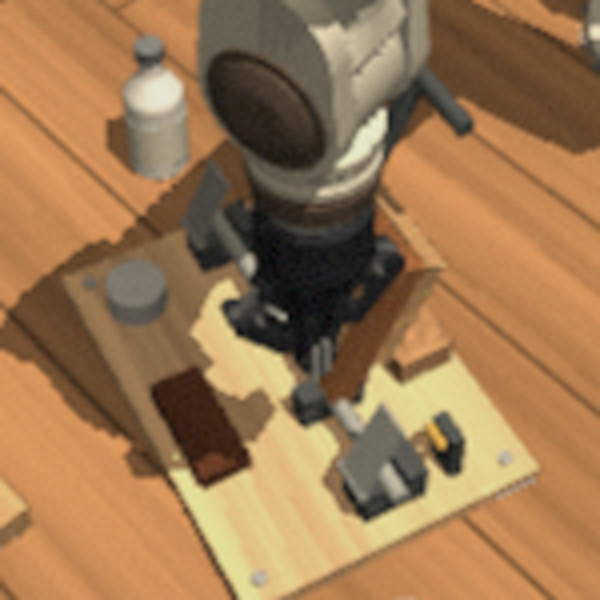

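The projected hinges fall on the strap bases, so the estimate holds. I'll go down behind the left strap and sweep it over.

Request:
play_rows(
  increments=[
    [[-1,0,30],[0,0,0],1],
    [[-1,0,65],[0,0,0],1],
    [[-1,0,100],[0,0,0],1],
    [[-1,0,124],[0,0,0],1],
    [[-1,-15,123],[0,0,0],1],
    [[-1,-28,122],[0,0,0],1],
    [[-1,-40,122],[0,0,0],1],
    [[-1,-48,125],[0,0,0],1],
    [[-1,-55,129],[0,0,0],1],
    [[-1,-62,135],[0,0,0],1],
    [[-1,-68,141],[0,0,0],1],
    [[-1,-72,146],[0,0,0],1],
    [[-1,-74,151],[0,0,0],1],
    [[-1,-77,156],[0,0,0],1],
    [[-1,-79,160],[0,0,0],1],
    [[-1,-79,160],[0,0,0],1],
  ],
)

```text
time: 3.55
ee_pos: [0.6014, 0.1815, 0.0894]
tcp_rot: [-179.9, 0.0, 76.6]
wrist_force: [0.5, 0.3, -0.5]
opening: 0.0
grasp_force: 0.0
```

Run:
```python
from h import *
st(); shot("scene","s2.png")
```

```text
t 3.55 tcp in base mm [-14.1 139.2  89.4] rot [-1.7994e+02  4.0000e-02  7.6610e+01] F [ 0.5  0.3 -0.5] open 0.0
```

View pics/s2.png

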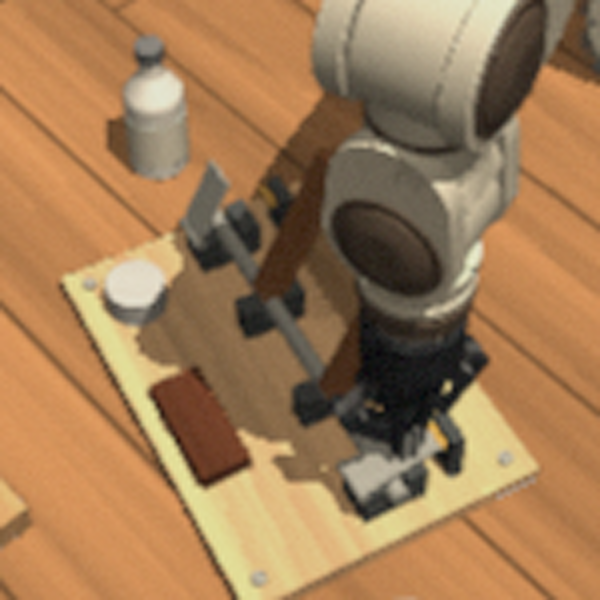

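The left strap is nearly level, with the fingertips on it at (410,450), close to the catch. Now I'll press it down.

Request:
play_rows(
  increments=[
    [[0,0,3],[0,0,0],1],
    [[0,-1,6],[0,0,0],1],
    [[0,-1,8],[0,0,0],1],
    [[0,-1,10],[0,0,0],1],
    [[0,-1,12],[0,0,0],1],
    [[0,-1,13],[0,0,0],1],
    [[0,-1,14],[0,0,0],1],
    [[0,-1,14],[0,0,0],1],
  ],
)

```text
time: 4.4
ee_pos: [0.6009, 0.1819, 0.0774]
tcp_rot: [180.0, -0.0, 76.6]
wrist_force: [-4.2, -1.2, 10.7]
opening: 0.0001
grasp_force: 5.2
```

Resting at the shut height with 10.7 N. I'll press a bit more, then lift, back away and cross over to the right strap.

Request:
play_rows(
  increments=[
    [[0,0,2],[0,0,0],1],
    [[0,0,2],[0,0,0],1],
    [[0,2,-20],[0,0,0],1],
    [[0,10,-60],[0,0,0],1],
    [[0,30,-100],[0,0,0],1],
    [[0,50,-145],[0,0,0],1],
    [[0,65,-190],[0,0,0],1],
    [[0,80,-230],[0,0,0],1],
    [[-35,80,-240],[0,0,0],1],
    [[-75,80,-240],[0,0,0],1],
    [[-115,80,-240],[0,0,0],1],
    [[-155,80,-240],[0,0,0],1],
    [[-195,80,-240],[0,0,0],1],
    [[-235,80,-240],[0,0,0],1],
    [[-265,80,-240],[0,0,0],1],
    [[-280,80,-240],[0,0,0],1],
    [[-280,80,-240],[0,0,0],1],
    [[-280,80,-240],[0,0,0],1],
  ],
)

```text
time: 6.2
ee_pos: [0.6142, -0.1086, 0.316]
tcp_rot: [-180.0, -0.0, 76.6]
wrist_force: [0.4, 1.4, -0.5]
opening: 0.0
grasp_force: 0.0
```

Run:
```python
from h import *
st(); shot("scene","s3.png")
```

```text
t 6.2 tcp in base mm [  65.5 -140.   316. ] rot [-1.7998e+02 -2.0000e-02  7.6610e+01] F [ 0.4  1.4 -0.5] open 0.0
```

View pics/s3.png

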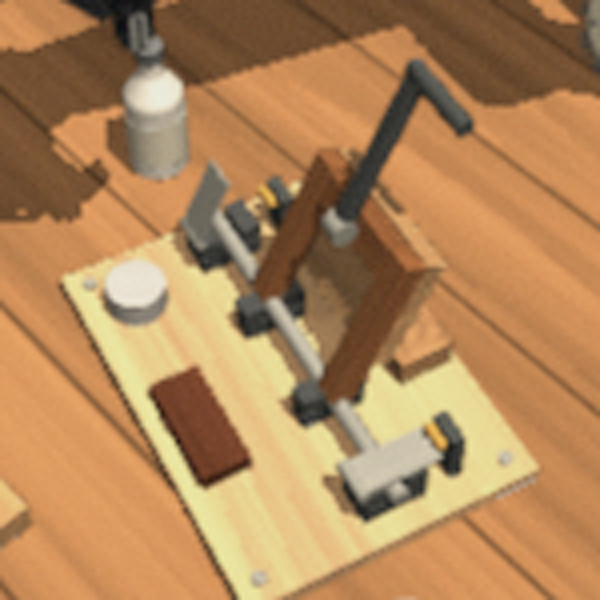

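The left strap is flat with its end under the brass catch at (437,435). The right strap gets the same sweep and press.

Request:
play_rows(
  increments=[
    [[0,0,45],[0,0,0],1],
    [[0,0,90],[0,0,0],1],
    [[0,0,130],[0,0,0],1],
    [[0,0,165],[0,0,0],1],
    [[0,0,190],[0,0,0],1],
    [[0,-15,189],[0,0,0],1],
    [[0,-28,188],[0,0,0],1],
    [[0,-40,188],[0,0,0],1],
    [[0,-48,191],[0,0,0],1],
    [[0,-55,195],[0,0,0],1],
    [[0,-62,201],[0,0,0],1],
    [[0,-68,207],[0,0,0],1],
    [[0,-72,212],[0,0,0],1],
    [[0,-75,217],[0,0,0],1],
    [[0,-78,222],[0,0,0],1],
    [[0,-80,226],[0,0,0],1],
    [[0,-81,229],[0,0,0],1],
    [[0,-81,232],[0,0,0],1],
    [[0,-81,234],[0,0,0],1],
  ],
)

```text
time: 8.15
ee_pos: [0.535, -0.0903, 0.0825]
tcp_rot: [-180.0, 0.0, 76.6]
wrist_force: [-2.0, -0.2, 3.4]
opening: 0.0003
grasp_force: 1.6
```

Request:
play_rows(
  increments=[
    [[0,0,2],[0,0,0],1],
    [[0,0,4],[0,0,0],1],
    [[0,0,6],[0,0,0],1],
    [[0,0,7],[0,0,0],1],
    [[0,0,8],[0,0,0],1],
    [[0,0,8],[0,0,0],1],
  ],
)

```text
time: 8.75
ee_pos: [0.5353, -0.0904, 0.077]
tcp_rot: [179.9, -0.0, 76.6]
wrist_force: [-10.2, 1.7, 23.3]
opening: -0.0004
grasp_force: 11.9
```

Shut height reached with 23 N. I'll lift away to the robot side of the foot bar, turning the tool 90° so its slim side pushes.

Request:
play_rows(
  increments=[
    [[0,0,-20],[0,0,0],1],
    [[0,0,-60],[0,0,0],1],
    [[0,-10,-105],[0,0,0],1],
    [[0,-30,-150],[0,0,0],1],
    [[0,-60,-190],[0,0,7],1],
    [[0,-95,-225],[0,0,14],1],
    [[0,-130,-245],[0,0,22],1],
    [[0,-155,-245],[0,0,30],1],
    [[20,-159,-245],[0,0,38],1],
    [[50,-159,-245],[0,0,46],1],
    [[80,-159,-245],[0,0,54],1],
    [[110,-159,-245],[0,0,62],1],
    [[135,-159,-245],[0,0,70],1],
    [[155,-159,-245],[0,0,78],1],
    [[170,-159,-245],[0,0,85],1],
    [[178,-159,-245],[0,0,90],1],
    [[178,-159,-245],[0,0,90],1],
    [[178,-159,-245],[0,0,90],1],
  ],
)

```text
time: 10.55
ee_pos: [0.4025, -0.0507, 0.3189]
tcp_rot: [-177.1, 0.1, -9.0]
wrist_force: [-0.1, -0.1, 0.1]
opening: 0.0003
grasp_force: 0.0
```

Run:
```python
from h import *
st(); shot("scene","s4.png")
```

```text
t 10.55 tcp in base mm [-153.8 -132.7  318.9] rot [-1.7707e+02  1.2000e-01 -9.0400e+00] F [-0.1 -0.1  0.1] open 0.0003
```

View pics/s4.png

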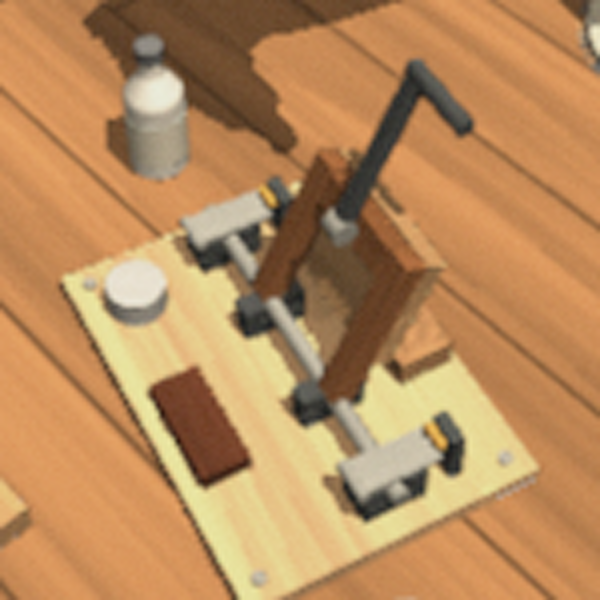

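Both straps are flat under their catches. The arm stopped short (y -133, a roll error), so I'll check the joints.

Run:
```python
from h import *
o=telemetry.get_obs(); print(o["q"].round(1),o["qd"].round(1))
```

```text
[ -9.2 -12.3   1.5 103.9   2.8 179.9] [ 2.7  0.3  0.5  0.1  2.1 -0. ]
```

Joint 6 is at its limit because q6 turns against yaw. I'll unwind it the other way, starting with a small test.

Request:
play_rows(
  increments=[
    [[0,0,0],[0,0,-8],1],
    [[0,0,0],[0,0,-16],1],
    [[0,0,0],[0,0,-24],1],
    [[0,0,0],[0,0,-30],1],
    [[0,0,0],[0,0,-30],1],
  ],
)

```text
time: 11.1
ee_pos: [0.4028, -0.0492, 0.3191]
tcp_rot: [-177.4, -1.4, 21.2]
wrist_force: [0.5, 0.2, 0.5]
opening: -0.0001
grasp_force: 0.0
```

Run:
```python
from h import *
st();o=telemetry.get_obs(); print(o["q"].round(1),o["qd"].round(1))
```

```text
t 11.1 tcp in base mm [-153.9 -131.2  319.1] rot [-177.37   -1.4    21.2 ] F [0.5 0.2 0.5] open -0.0001
[ -8.9 -12.2   1.5 103.9   3.  149.9] [ 0.  -0.1 -0.   0.1 -0.   7.2]
```

```bash
cat >> h.py <<'E'
from scipy.spatial.transform import Rotation as Rn
def delta(x,y,z,yaw):
    o=telemetry.get_obs(); R=Rn.from_euler("xyz",o["tcp_rot"],degrees=True); G=Rn.from_euler("xyz",[180,0,yaw],degrees=True)
    print("shift",(R.inv().apply(b2w(x,y,z)-o["ee_pos"])*1e3).round(1),"turn",(R.inv()*G).as_rotvec(degrees=True).round(1))
E
python3 - <<'E'
from h import *
delta(-.170,.038,.320,166.6)
E
```

```text
shift [  82.8 -148.2    8. ] turn [   0.7   -3.9 -145.3]
```

Request:
play_rows(
  increments=[
    [[5,-9,0],[0,-0.2,-8],1],
    [[10,-18,1],[0,-0.4,-16],1],
    [[15,-27,1],[0.1,-0.6,-24],1],
    [[20,-36,2],[0.1,-0.9,-32],1],
    [[25,-45,2],[0.2,-1.1,-40],1],
    [[30,-54,3],[0.2,-1.3,-48],1],
    [[35,-63,3],[0.3,-1.5,-56],1],
    [[40,-72,4],[0.3,-1.7,-64],1],
    [[45,-80,4],[0.3,-1.9,-72],1],
    [[50,-89,5],[0.4,-2.1,-80],1],
    [[55,-98,5],[0.4,-2.4,-88],1],
    [[60,-107,6],[0.5,-2.6,-96],1],
    [[65,-116,6],[0.5,-2.8,-104],1],
    [[70,-125,7],[0.5,-3,-112],1],
    [[75,-134,7],[0.6,-3.2,-120],1],
    [[80,-143,8],[0.6,-3.4,-128],1],
    [[83,-148,8],[0.7,-3.7,-137],1],
    [[83,-148,8],[0.7,-3.9,-145.3],1],
    [[83,-148,8],[0.7,-3.9,-145.3],1],
    [[83,-148,8],[0.7,-3.9,-145.3],1],
  ],
)

```text
time: 13.1
ee_pos: [0.4267, 0.1189, 0.32]
tcp_rot: [-180.0, 0.0, 166.1]
wrist_force: [0.3, -0.2, -0.1]
opening: -0.0002
grasp_force: 0.0
```

Run:
```python
from h import *
st();o=telemetry.get_obs(); print(o["q"].round(1));delta(-.170,.038,.305,166.6)
```

```text
t 13.1 tcp in base mm [-169.6   37.8  320. ] rot [-1.7999e+02  1.0000e-02  1.6612e+02] F [ 0.3 -0.2 -0.1] open -0.0002
[ 15.6  -7.4   5.8 103.2  -0.   29.5]
shift [ 0.4  0.2 15. ] turn [-0.   0.  -0.5]
```

Request:
play_rows(
  increments=[
    [[-5,0,8],[0,0,-0.5],1],
    [[-25,0,15],[0,0,-0.5],1],
    [[-40,0,15],[0,0,-0.5],1],
    [[-48,0,15],[0,0,-0.5],1],
    [[-56,0,14],[0,0,-0.5],1],
    [[-64,0,12],[0,0,-0.5],1],
    [[-73,0,10],[0,0,-0.5],1],
    [[-82,0,8],[0,0,-0.5],1],
    [[-91,0,7],[0,0,-0.5],1],
    [[-100,0,6],[0,0,-0.5],1],
    [[-110,0,5],[0,0,-0.5],1],
    [[-120,0,5],[0,0,-0.5],1],
    [[-130,0,6],[0,0,-0.5],1],
    [[-140,0,7],[0,0,-0.5],1],
    [[-150,0,9],[0,0,-0.5],1],
    [[-160,0,12],[0,0,-0.5],1],
    [[-170,0,16],[0,0,-0.5],1],
    [[-180,0,20],[0,0,-0.5],1],
    [[-180,0,20],[0,0,-0.5],1],
  ],
)

```text
time: 15.0
ee_pos: [0.6025, 0.0762, 0.2986]
tcp_rot: [-179.9, -0.1, 166.9]
wrist_force: [0.7, -0.2, 0.1]
opening: 0.0004
grasp_force: 0.0
```

Run:
```python
from h import *
st(); shot("scene","s5.png")
```

```text
t 15.0 tcp in base mm [ 11.4  37.1 298.6] rot [-1.7994e+02 -8.0000e-02  1.6693e+02] F [ 0.7 -0.2  0.1] open 0.0004
```

View pics/s5.png

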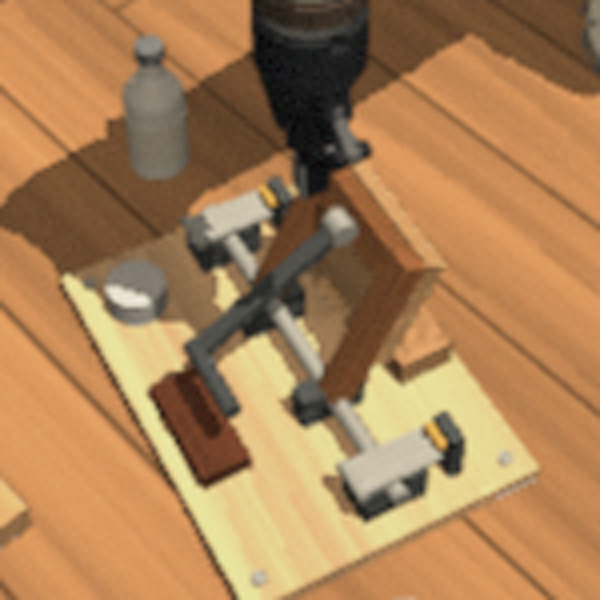

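The leg has dropped, with the foot bar hanging over the foot block at (215,375). I'll check that against the expected projection, then go back to the robot side of the board.

Run:
```python
from h import *
print([(np.array(proj("scene",b2w(.090,y,.092)))-[240,170])*4 for y in(-.01,.064)])
```

```text
[array([192.35994419, 345.06782559]), array([234.4326838 , 414.78446258])]
```

Request:
play_rows(
  increments=[
    [[40,-8,0],[0,0,0],1],
    [[80,-18,0],[0,0,0],1],
    [[120,-28,0],[0,0,0],1],
    [[145,-37,0],[0,0,0],1],
    [[145,-37,20],[0,0,0],1],
    [[145,-37,50],[0,0,0],1],
    [[145,-37,85],[0,0,0],1],
    [[145,-37,115],[0,0,0],1],
    [[145,-37,130],[0,0,0],1],
    [[145,-37,130],[0,0,0],1],
    [[145,-37,130],[0,0,0],1],
  ],
)

```text
time: 16.15
ee_pos: [0.4524, 0.0733, 0.1714]
tcp_rot: [180.0, 0.1, 167.0]
wrist_force: [0.6, 0.3, -0.2]
opening: -0.0001
grasp_force: 0.0
```

The foot bar matches the fully-down projection to within about 1 mm. Now I'll push the frame up slowly.

Request:
play_rows(
  increments=[
    [[-10,0,0],[0,0,0],1],
    [[-20,0,0],[0,0,0],1],
    [[-26,0,0],[0,0,0],1],
    [[-31,0,0],[0,0,0],1],
    [[-36,0,-1],[0,0,0],1],
    [[-41,0,-3],[0,0,0],1],
    [[-46,0,-5],[0,0,0],1],
    [[-51,0,-6],[0,0,0],1],
    [[-56,0,-7],[0,0,0],1],
    [[-61,0,-8],[0,0,0],1],
    [[-66,0,-9],[0,0,0],1],
    [[-70,0,-10],[0,0,0],1],
    [[-74,0,-10],[0,0,0],1],
    [[-78,0,-10],[0,0,0],1],
    [[-81,0,-10],[0,0,0],1],
    [[-84,0,-10],[0,0,0],1],
    [[-84,0,-10],[0,0,0],1],
  ],
)

```text
time: 17.85
ee_pos: [0.5332, 0.0545, 0.1807]
tcp_rot: [180.0, -0.1, 167.0]
wrist_force: [-8.9, 2.6, 7.7]
opening: 0.0001
grasp_force: 4.7
```

Run:
```python
from h import *
st(); shot("scene","s6.png")
print([(np.array(proj("scene",b2w(.102,y,.048)))-[240,170])*4 for y in(-.01,.064)])
```

```text
t 17.85 tcp in base mm [-5.110e+01 -1.000e-01  1.807e+02] rot [ 1.8000e+02 -1.0000e-01  1.6697e+02] F [-8.9  2.6  7.7] open 0.0001
[array([181.73650528, 383.70042214]), array([222.53572132, 453.30788592])]
```

View pics/s6.png

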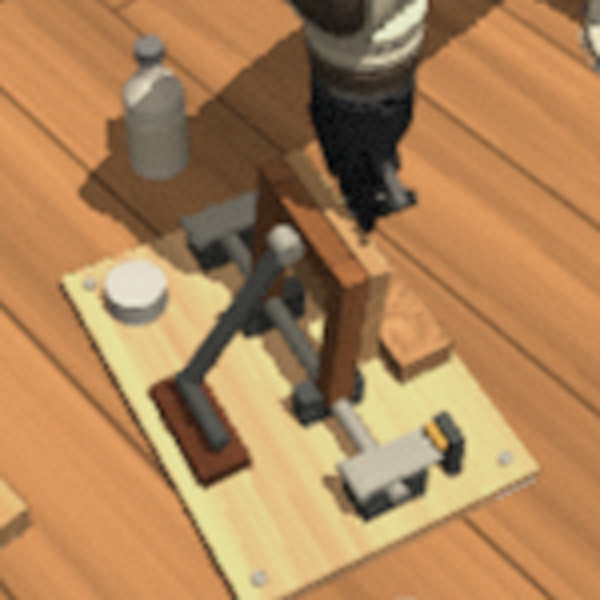

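Nearly upright, at 9 N; the foot bar is at (215,440) and should end near (222,453). I'll push on gently to the stop.

Request:
play_rows(
  increments=[
    [[-3,0,0],[0,0,0],1],
    [[-6,0,-1],[0,0,0],1],
    [[-8,0,-2],[0,0,0],1],
    [[-10,0,-3],[0,0,0],1],
    [[-11,0,-3],[0,0,0],1],
    [[-11,0,-3],[0,0,0],1],
  ],
)

```text
time: 18.5
ee_pos: [0.5437, 0.0521, 0.1828]
tcp_rot: [-180.0, -0.2, 167.0]
wrist_force: [-6.7, 2.6, 2.2]
opening: 0.0002
grasp_force: 3.9
```

Request:
play_rows(
  increments=[
    [[-1,0,0],[0,0,0],1],
    [[-2,0,0],[0,0,0],1],
    [[-3,0,0],[0,0,0],1],
    [[-3,0,0],[0,0,0],1],
  ],
)

```text
time: 18.9
ee_pos: [0.5459, 0.0515, 0.1833]
tcp_rot: [-180.0, -0.2, 167.0]
wrist_force: [-12.7, 2.8, 6.2]
opening: 0.0
grasp_force: 6.3
```

Request:
play_rows(
  increments=[
    [[-1,0,0],[0,0,0],1],
    [[-2,0,0],[0,0,0],1],
    [[-2,0,0],[0,0,0],1],
    [[-2,0,0],[0,0,0],1],
  ],
)

```text
time: 19.3
ee_pos: [0.5462, 0.0514, 0.1833]
tcp_rot: [-180.0, -0.4, 167.0]
wrist_force: [-21.9, 5.9, 10.9]
opening: 0.0
grasp_force: 11.6
```

Run:
```python
from h import *
st(); shot("scene","s7.png")
```

```text
t 19.3 tcp in base mm [-3.770e+01 -1.000e-01  1.833e+02] rot [-179.99   -0.41  167.01] F [-21.9   5.9  10.9] open 0.0
```

View pics/s7.png

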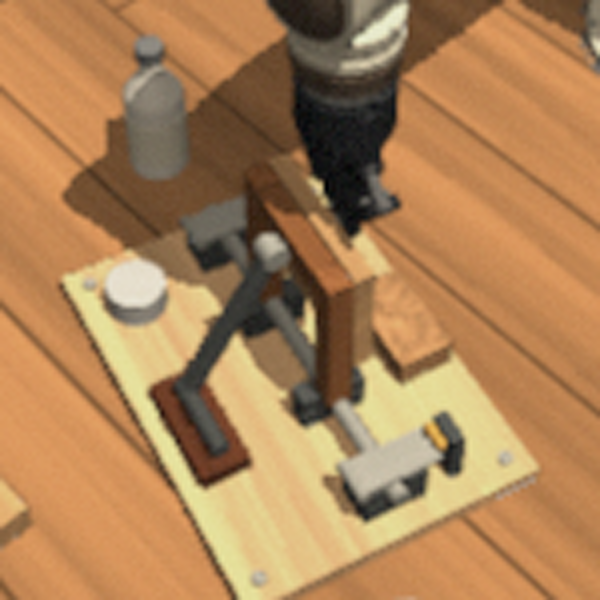

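The frame stands upright against its stop: force rose from 13 to 23 N with only 0.3 mm of travel. The leg is down on the foot block at (215,440) and both straps stayed shut. Handing in while holding.

Run:
```python
from h import *
print(workorder.job_done())
```

```text
the job is handed in; nothing more can be done
None
```

I pressed both straps shut, flipped the prop leg fully down, and handed the job in at about 19 s with the arm still holding the frame upright against its stop at roughly 23 N; the hand-in returned no verdict.

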